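Read the charge of a pressure cell with a stick gauge

TASK

Check the gas charge of the wide pressure cell that has a valve. Take the stick gauge from its dish, put it upright over that cell's valve stem and press it down until the sprung collar is fully down, holding it there for about a second so that the pressure pushes the rod out of the gauge's top. Then stand the gauge upright in its dish again, rod still out for reading, and let go.

Things in the scene. Friction and masses are not known exactly. Their poses are not given: they have to be found in the camera images.
- gauge_grip (a point): Stick gauge, round, 74 mm tall, 0.18 kg, upright. From its lower rim: black rubber bell 44 mm across to 22 mm up, taper to 30 mm, then a steel barrel 28 mm across, 30 to 74 mm: the grip. This point: on the axis, mid-barrel, 52 mm above the rim; z up along the gauge. The bell is open below, 36 mm inside, 16 mm deep. A 12 mm rod button stands 3.5 mm proud on top, and up to 20 mm more when it reads.
- gauge_rod (a joint): How far the gauge's white rod is pushed out of its top, in m: 0 at the start, 0.013 to 0.019 after a proper reading, by the cell's unknown pressure. Friction (about 0.6 N) keeps it out when the gauge is lifted off.
- stem_tip (a point): Top centre of the brass valve stem (10 mm thick, upright, top 113 mm above the bench) on the wide cell: fixed, steel, bolted lid 120 mm across. The two other cells: one as wide but with handle and plug and no valve; one with such a valve but 76 mm wide, unbolted. Pressed fully home, the gauge's rim is 14 mm below this point and its mid-barrel 38 mm above; a pin then rises and lifts the rod.
- collar (a joint): Travel in m of the sprung black rubber collar around the wide cell's stem, 0 up to 0.006 fully down, where it stops; it takes up to about 8 N. The collar is 70 mm across, its top 8 mm below the stem's top when up. The gauge's rim, centred on the stem within about 12 mm, pushes it down, and that opens the valve.
- dish_floor (a point): Centre of the inner floor of the gauge's dish: a fixed round grey plastic dish on the bench, 80 mm across outside, 70 mm inside, rim 12 mm above this floor, the floor 6 mm above the bench. The gauge stands in it at the start.
There are look-alikes about, which are no part of the job. What is shaped like the part that bears gauge_grip but green or purple is not meant.

How it is judged:
By the outcome, as a careful person would: the job done as asked, in the order asked, and still so for the second after the job is handed in, with the robot touching nothing.
It also fails if it takes over 54 s, if anything falls off the work surface, if the arm or the gripper's body presses on something with over 40 N, if the wrist force passes 120 N, or if a joint passes its speed limit or range.

ROBOT

A 6-joint arm with a two-finger parallel gripper is mounted at the origin on the work surface. World frame = base frame: x ahead of the robot, y to its left, z up, the work surface at z = 0. Lengths are in m, angles in rad, forces in N, time in s.
With the tool pointing down it reaches from about 0.25 to 0.8 m from the base axis. Payload 8.5 kg.
Tool frame: the origin (TCP) lies at the very end of the fingers, on their centre line; the grasp point (between the pads) lies 19 mm behind it; z points along the fingers, y is the line along which they close (so a half turn about z gives the same grasp; the last joint's range is limited). The gripper opens to 85 mm and grips with 20 to 120 N. Pads are 22 mm wide; open, the fingers measure 114 mm over their backs; the gripper's body (76 mm by 85 mm) begins 54 mm behind the grasp point. The pads swing forward as they close: fully open they stand 13 mm farther back than shut.
Start: joints at [-1.228, 0.238, -0.013, 1.319, 0, 1.571], TCP at [0.176, -0.494, 0.231] pointing down, gripper open.
Joint ranges: [-2.66, 2.66], [-1.03, 1.9], [-1.14, 1.46], [-1.82, 2.27], [-1.45, 1.34], [-3.14, 3.14]. Speed limits (rad/s): [2.22, 2.22, 2.79, 3.14, 3.14, 3.14].

INTERFACE

Orientations are given as a unit quaternion [x, y, z, w].
In Python, from plant import robot gives the robot as it stands. The module is installed in compiled form; this text tells all that it offers. Calls block until the motion is done:
- robot.move_pose(position, orientation): joint-space move of the TCP to a pose.
- robot.move_l(position, max_speed=0.15, attitude=None, f_stop=None): straight line of the TCP; attitude=None keeps the orientation; max_speed is the mean speed in m/s. With f_stop (N) it stops when the force on the tool has changed by that much, and returns True; else False.
- robot.movej(angles): joint-space move.
- robot.grip(opening, strength=None): opening from 0.0 (shut) to 1.0 (fully open); strength is the grip in N (None keeps the last); returns when the fingers have stopped.
- robot.hold(seconds).
- robot.ik(position, orientation): joint angles nearest the present ones, or None.
- robot.state(): the state.
- robot.capture(name): name is "scene" or "top" or "wrist"; returns a dict with "image" (400x640x3 uint8, red, green, blue), "z_map" (400x640 float32, m along the optical axis (not along the pixel's ray), 0 where there is no reading), "fx", "fy", "cx", "cy" (pixels), "k1" (the pictures are not rectified: a ray, as slopes to the right and down, at radius r is drawn at 1 + k1 r^2 times it, then the intrinsics apply), "R" (3x3) and "t" (3): a world point X has camera coordinates R X + t; the wrist camera has in their place "T_tool_cam" (4x4, takes a point from camera to tool coordinates, whose origin is the TCP and whose axes are the flange's). Camera axes: x right, y down, z forward; pixel columns grow to the right and rows downward; lengths in m; the calibration is good to about 2 mm. A picture is of the moment at which its call begins: read the wrist's pose just before it.
A pose or a line that the arm cannot do raises robot.Unreachable and nothing moves.
- robot.hand_in(): hands the job in; it is judged then, once.
Trained networks look in the newest picture that a camera, given by its name, has taken for a name from the list of things; names that differ only in an ending like _2 or _b are one class to them, and where a whole thing is asked for, a point or a joint stands for the part that bears it (a point fixed in the world has none). Each returns a list of dicts, best first, with "score" (0 to 1); they miss things now and then, are a little off and sometimes report something else, mostly with a low value. They report only what shows in the picture. A call takes as long as a camera call. They do not tell look-alikes from the thing itself.
- robot.boxes_of(query, camera): "rect" ([centre column, centre row, width, height] in pixels, round what is visible of it).
- robot.spot_point(query, camera): "pixel" ([column, row] in pixels: a listed point, or the origin of a listed thing).
The state is a dict: "clock": time; "joint_positions": joint angles; "dq": joint speeds; "joint_torque": joint torques, N m; "tcp_pos": TCP position; "tool_rot": TCP orientation; "wrist_force": force on the tool from outside, world axes, zero at the start; "torque": the same for the moment, N m; "finger_gap": opening from 0.0 (shut) to 1.0 (fully open); "finger_force": force on a finger pad.
Only numpy, scipy, OpenCV 4.12 (cv2) and the standard library are available. Lean on these libraries where they do the work, as an engineer would, in place of code of your own. Each camera call takes 0.05 s, during which the arm holds its last target. There are 200 camera calls.

## Working session

There is one attempt and no reset: what is moved stays moved. The work goes in short steps, each a Python script; the robot and the scene stay as the last script left them, time stands still between calls to the robot, and variables do not carry over. Pictures are saved under pics/ and viewed, at most 10 in all, crops included, and the job is handed in when it is done.

```bash
mkdir -p pics; cat > h.py <<'E'
import numpy as np, cv2
from plant import robot
from scipy.spatial.transform import Rotation as Ro
def cap(n):
    s=robot.state(); c=robot.capture(n)
    if "R" in c: c["Rw"]=np.array(c["R"]).T; c["o"]=-c["Rw"]@np.array(c["t"])
    else:
        T=np.eye(4);T[:3,:3]=Ro.from_quat(s["tool_rot"]).as_matrix();T[:3,3]=s["tcp_pos"]
        T=T@np.array(c["T_tool_cam"]);c["Rw"]=T[:3,:3];c["o"]=T[:3,3]
    return c
def ray(c,px):
    K=np.array([[c["fx"],0,c["cx"]],[0,c["fy"],c["cy"]],[0,0,1.]])
    p=cv2.undistortPoints(np.array([[px]],float),K,np.array([c["k1"],0,0,0.]))[0,0]
    return c["Rw"]@np.array([p[0],p[1],1.])
def at_z(c,px,z):
    d=ray(c,px); return c["o"]+d*(z-c["o"][2])/d[2]
def at_depth(c,px):
    u,v=int(round(px[0])),int(round(px[1])); return c["o"]+ray(c,px)*c["z_map"][v,u]
def save(c,f,box=None,s=1):
    im=c["image"][...,::-1]
    if box: im=im[box[1]:box[3],box[0]:box[2]]
    cv2.imwrite("pics/"+f,cv2.resize(im,None,fx=s,fy=s,interpolation=cv2.INTER_CUBIC))
E
python3 - <<'E'
from h import *
cs={}
for n in ("scene","top"):
    c=cap(n); save(c,n+"1.png"); print(n,"cam",c["o"].round(3))
    for q in ("gauge_grip","stem_tip","dish_floor"):
        for r in robot.spot_point(q,n): 
            print(q,round(r["score"],2),np.round(r["pixel"],1),at_depth(c,r["pixel"]).round(3))
    for q in ("gauge_grip","collar"):
        for r in robot.boxes_of(q,n): print("box",q,round(r["score"],2),np.round(r["rect"],1))
print(robot.state())
E
```

```text
scene cam [ 0.827 -0.383  0.668]
gauge_grip 0.92 [231.9 267.1] [ 0.499 -0.253  0.08 ]
gauge_grip 0.86 [252.6 214.9] [ 0.438 -0.154  0.072]
gauge_grip 0.79 [201. 235.] [ 0.403 -0.247  0.073]
gauge_grip 0.74 [179.7 310.4] [ 0.493 -0.357  0.074]
gauge_grip 0.73 [263.2 313.2] [ 0.595 -0.271  0.075]
stem_tip 0.61 [392.9 101.1] [0.458 0.25  0.107]
dish_floor 0.8 [237.7 283.9] [ 0.505 -0.256  0.031]
box gauge_grip 0.94 [266.8 318.8  31.   38.7]
box gauge_grip 0.91 [204.1 241.1  26.4  39.8]
box gauge_grip 0.9 [238.1 273.   23.5  38.4]
box gauge_grip 0.84 [252.9 220.7  19.2  31.7]
box gauge_grip 0.74 [184.7 318.8  36.7  37.7]
box collar 0.96 [397.1 103.8  28.8  19.4]
top cam [ 0.32  -0.075  1.224]
gauge_grip 0.91 [458.6 212.3] [ 0.485 -0.353  0.073]
gauge_grip 0.85 [368.8 237.1] [ 0.424 -0.15   0.081]
gauge_grip 0.75 [406.7 215.7] [ 0.476 -0.238  0.064]
gauge_grip 0.7 [410.4 254.9] [ 0.386 -0.244  0.076]
gauge_grip 0.59 [418.1 166.4] [ 0.589 -0.263  0.077]
stem_tip 0.65 [186.1 216.3] [0.459 0.257 0.109]
dish_floor 0.57 [410.2 214.2] [ 0.478 -0.244  0.078]
box gauge_grip 0.88 [408.9 216.2  21.
[... 265 characters left out ...]
s': array([-1.22794416e+00,  2.38127818e-01, -1.35119580e-02,  1.31921440e+00,
       -6.67870432e-06,  1.57084344e+00]), 'dq': array([ 5.67015734e-04, -2.96391960e-04,  3.32671879e-04, -9.00937050e-06,
        1.31861729e-03, -8.77490762e-04]), 'joint_torque': array([-1.89002503e-04, -5.38302326e+01,  3.46584141e+01,  2.82072324e-03,
        5.90775062e-05, -3.67730252e-05]), 'tcp_pos': array([ 0.17646981, -0.49438967,  0.23130945]), 'tool_rot': array([ 9.85346515e-01,  1.70564491e-01, -8.22490755e-06, -2.79288441e-05]), 'wrist_force': array([0.29478496, 0.96130419, 0.29326561]), 'torque': array([-0.01878849, -0.01536642, -0.04071178]), 'finger_force': 0.0, 'finger_gap': 0.9956874786950125}
```

View pics/scene1.png

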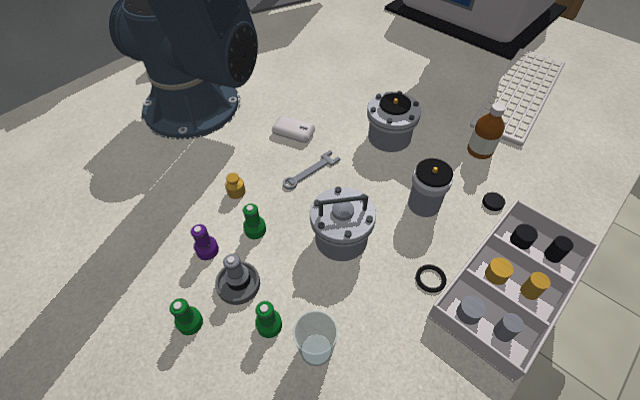

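View pics/top1.png

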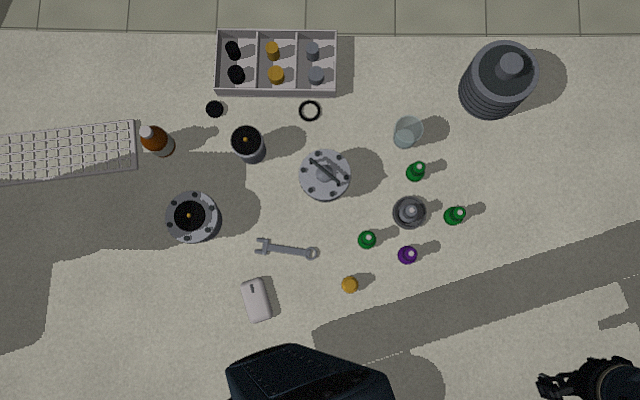

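Candidates for the gauge in the scene picture: green (253,220), (267,318) and (185,317), purple (204,241), steel in the grey dish (236,272). Only the last has a black bell and steel barrel and stands in the dish. For the cell: the wide one with handle (342,222) has no valve, the narrow one with stem (432,185) is unbolted. The wide bolted one with brass stem (394,110) fits. I'll confirm with wrist-camera close-ups.

```bash
cat >> h.py <<'E'
def down(a): return (Ro.from_euler("z",a,degrees=True)*Ro.from_quat([1,0,0,0])).as_quat()
E
python3 - <<'E'
from h import *
def look(n,qs,f):
    c=cap(n)
    for q in qs:
        for r in robot.spot_point(q,n): print(q,round(r["score"],2),np.round(r["pixel"],1),at_depth(c,r["pixel"]).round(4))
    np.savez(f,**{k:v for k,v in c.items()})
    return c
robot.move_pose([0.42,0.22,0.30],down(-45)); print(robot.state()["clock"])
c=look("wrist",["stem_tip"],"w_stem"); a=c["image"]; print(np.array(c["T_tool_cam"]).round(3),c["fx"])
robot.move_pose([0.46,-0.23,0.25],down(-45)); print(robot.state()["clock"])
c=look("wrist",["gauge_grip","dish_floor"],"w_g")
cv2.imwrite("pics/w1.png",np.vstack([a,c["image"]])[...,::-1][:, :, :].copy() if 0 else cv2.resize(np.hstack([a,c["image"]])[...,::-1],(800,250)))
E
```

```text
3.4917
stem_tip 0.76 [281.6 178.7] [0.4582 0.2543 0.1043]
[[ 0.001 -0.963 -0.271  0.07 ]
 [ 1.     0.     0.002  0.001]
 [-0.002 -0.271  0.963 -0.142]
 [ 0.     0.     0.     1.   ]] 285.0938896163374
5.2583
gauge_grip 0.87 [321.7 161.1] [ 0.4819 -0.2467  0.0837]
gauge_grip 0.78 [395.2  81.1] [ 0.4859 -0.3574  0.0767]
gauge_grip 0.73 [376.3 208.4] [ 0.3968 -0.2516  0.0733]
gauge_grip 0.56 [268.   73.1] [ 0.5836 -0.2705  0.0738]
dish_floor 0.64 [320.8 147.9] [ 0.4923 -0.2557  0.0796]
```

View pics/w1.png

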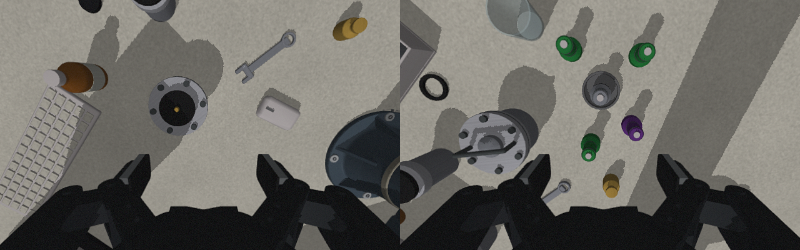

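Left half: wide bolted cell with black collar and brass stem (178,109 in the montage). Right half: steel gauge in dish (600,90), greens and purple around it. Enlarging both to confirm and refining the axis positions from the button and the stem tip.

```bash
python3 - <<'E'
from h import *
g=dict(np.load("w_g.npz"));s=dict(np.load("w_stem.npz"))
A=g["image"][110:190,280:360];B=s["image"][130:220,235:325]
cv2.imwrite("pics/crop.png",np.hstack([cv2.resize(x,(400,400),interpolation=cv2.INTER_CUBIC) for x in(A,B)])[...,::-1])
# brass blob in each picture
def brass(c,u,v,r=12):
    p=c["image"][v-r:v+r,u-r:u+r].astype(int); m=(p[...,0]-p[...,2]>50)
    y,x=np.nonzero(m); return [u-r+x.mean(),v-r+y.mean()],len(x)
for n,c,u,v in(("wrist",s,282,179),("scene",cap("scene"),393,101),("top",cap("top"),186,216)):
    p,k=brass(c,u,v); print(n,p,k,at_z(c,p,.111).round(4))
gt=cap("top");gs=cap("scene")
for n,c,u,v in(("wrist",g,322,150),("scene",gs,233,262),("top",gt,409,212)):
    # gauge top steel: points with depth height
    r=22;pts=np.array([at_depth(c,(x,y)) for y in range(v-r,v+r) for x in range(u-r,u+r)])
    t=pts[(pts[:,2]>.074)&(pts[:,2]<.095)&(np.hypot(pts[:,0]-.485,pts[:,1]+.247)<.03)]; b=pts[(pts[:,2]>.0815)&(pts[:,2]<.09)&(np.hypot(pts[:,0]-.485,pts[:,1]+.247)<.03)]
    print(n,len(t),np.median(t,0),(t.min(0)+t.max(0))/2,len(b),b.mean(0) if len(b) else 0)
E
```

```text
wrist [np.float64(282.02702702702703), np.float64(175.24324324324326)] 37 [0.4609 0.2492 0.111 ]
scene [np.float64(395.3333333333333), np.float64(100.0)] 18 [0.4622 0.2529 0.111 ]
top [np.float64(188.3125), np.float64(214.9375)] 16 [0.462  0.2514 0.111 ]
wrist 553 [ 0.48714252 -0.24923518  0.07902086] [ 0.48672943 -0.24875405  0.07957872] 94 [ 0.48674292 -0.24863504  0.08272277]
scene 220 [ 0.48969993 -0.24682696  0.08140513] [ 0.48695631 -0.24560104  0.08118115] 107 [ 0.48768229 -0.24614514  0.08327371]
  return _methods._mean(a, axis=axis, dtype=dtype,
  ret = um.true_divide(
Traceback (most recent call last):
ValueError: zero-size array to reduction operation minimum which has no identity
```

View pics/crop.png

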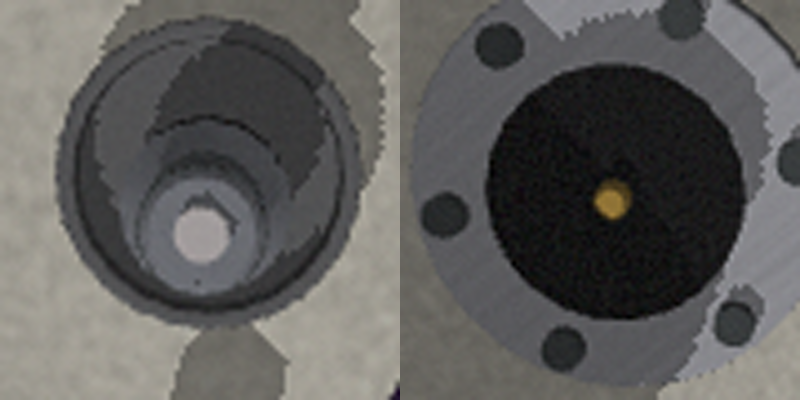

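Confirmed: steel gauge with black bell standing in the dish (crop left, button at 203,235), and the bolted lid with black collar and brass stem (crop right, 612,198). Grasping now.

```bash
python3 - <<'E'
from h import *
g=dict(np.load("w_g.npz")); print("dish",at_z(g,(322.4,144),.018).round(4),"button",at_z(g,(320.6,157),.0835).round(4))
x,y=.487,-.2477
robot.grip(0.85,80)
robot.move_pose([x,y,.14],down(-45))
robot.move_l([x,y,.043],.1)
robot.grip(0.0,80); s=robot.state(); print(s["clock"],s["finger_gap"],s["finger_force"],s["tcp_pos"],s["wrist_force"])
print(robot.move_l([x,y,.24],.12)); s=robot.state(); print(s["clock"],s["finger_gap"],s["wrist_force"])
c=cap("wrist"); save(c,"lift.png"); c=cap("scene"); save(c,"lift_s.png",(150,150,350,300),3)
E
```

```text
dish [ 0.4909 -0.256   0.018 ] button [ 0.4858 -0.249   0.0835]
8.0417 0.3046697808130366 78.42273261398077 [ 0.48725797 -0.24776273  0.04354274] [-0.28495566  1.71399519  5.6454769 ]
False
9.8333 0.30575722619115814 [ 0.17210803 -1.04988203 -2.01854696]
```

View pics/lift_s.png

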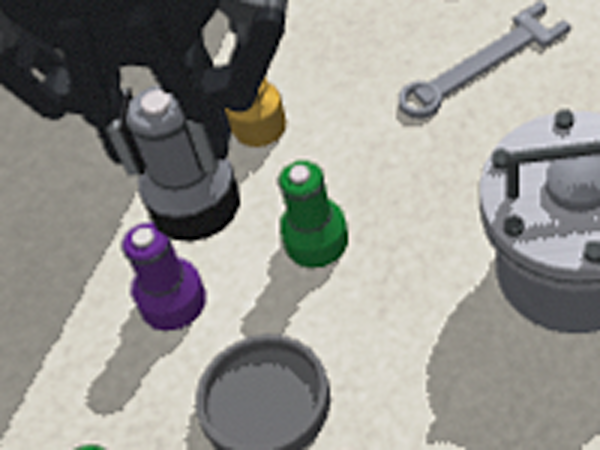

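The gauge is held upright (crop 180,170), and the empty dish is at crop (265,395). On to the stem.

```bash
python3 - <<'E'
from h import *
for n in("scene","wrist"):
    c=cap(n)
    for r in robot.spot_point("dish_floor",n): print(n,round(r["score"],2),at_z(c,r["pixel"],.006).round(4),at_depth(c,r["pixel"]).round(4))
x,y=.4615,.2510
robot.move_pose([x,y,.215],down(-45))
robot.move_l([x,y,.158],.1)
f0=robot.state()["wrist_force"]
hit=robot.move_l([x,y,.131],.02,f_stop=28)
s=robot.state(); print(hit,s["clock"],s["tcp_pos"],s["wrist_force"]-f0)
robot.hold(1.3); s=robot.state(); print(s["tcp_pos"],s["wrist_force"]-f0,s["torque"],s["finger_gap"])
c=cap("scene"); save(c,"press.png",(320,30,470,160),5)
E
```

```text
scene 0.63 [ 0.4899 -0.2543  0.006 ] [ 0.4909 -0.2547  0.0079]
wrist 0.65 [ 0.4857 -0.2504  0.006 ] [ 0.4855 -0.2502  0.0047]
True 13.7167 [0.46151871 0.25103375 0.13642943] [-1.40806495 -0.72794468  9.79231547]
[0.46156221 0.25104919 0.13642006] [-1.48375059 -2.1275479  11.37236679] [-0.31529864  0.60264391  0.00245339] 0.3079000574508534
```

View pics/press.png

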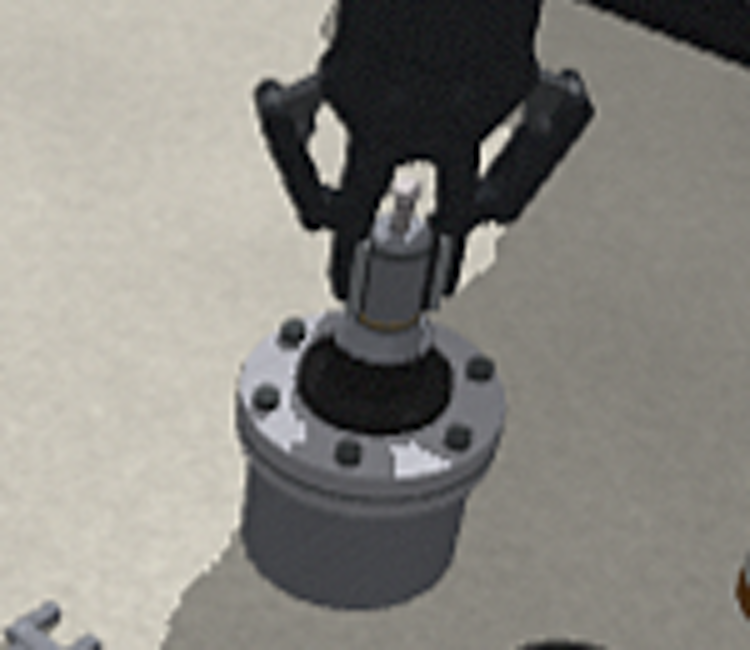

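The rod is well out of the top (crop 405,195) and the gauge sits on the collar at the expected height. I'll press a little more to make sure the collar is fully down, then return it.

```bash
python3 - <<'E'
from h import *
x,y=.4615,.2510
print(robot.move_l([x,y,.1345],.01,f_stop=25)); robot.hold(1.1)
s=robot.state(); print(s["clock"],s["tcp_pos"],s["wrist_force"])
robot.move_l([x,y,.16],.05); robot.move_l([x,y,.215],.1)
x,y=.489,-.2525
robot.move_pose([x,y,.19],down(-45))
robot.move_l([x,y,.060],.1)
print(robot.move_l([x,y,.0425],.02,f_stop=8)); robot.hold(.3)
s=robot.state(); print(s["clock"],s["tcp_pos"],s["wrist_force"])
c=cap("scene"); save(c,"place.png",(165,180,315,330),4)
E
```

```text
False
16.425 [0.46171924 0.25110716 0.13624882] [-4.70921715 -2.39274378 17.61736116]
True
22.1417 [ 0.48883335 -0.25236493  0.04351149] [-0.7850031   1.00588594  6.23979308]
```

View pics/place.png

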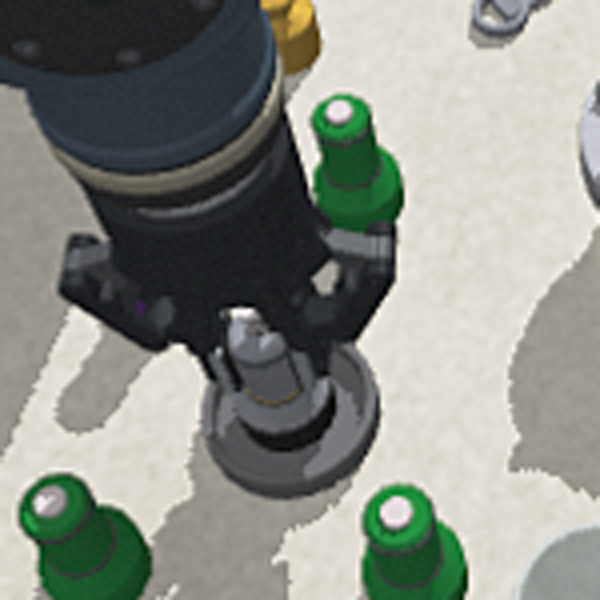

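The gauge is standing inside the dish on its floor (crop 290,420). Releasing and retreating.

```bash
python3 - <<'E'
from h import *
x,y=.489,-.2525
robot.grip(0.7); robot.move_l([x,y,.20],.08)
robot.move_pose([.40,-.12,.30],down(-45)); robot.hold(.3)
print(robot.state()["clock"])
c=cap("scene"); save(c,"end.png",(165,180,315,330),4)
E
```

```text
25.8083
```

View pics/end.png

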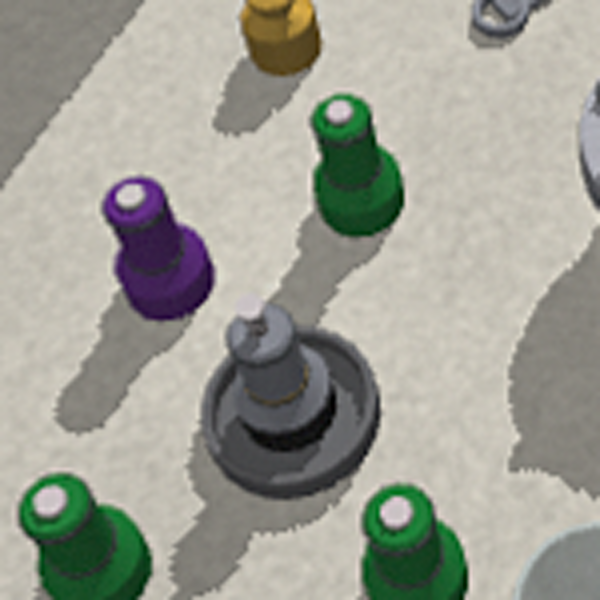

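The gauge stands upright in its dish with the rod still out (crop 250,308), and the look-alikes are untouched.

```bash
python3 -c "
from h import *
print(robot.hand_in())"
```

```text
the job is handed in; nothing more can be done
None
```

I checked the wide valve cell with the stick gauge, pressing it fully down for over a second. The gauge is back upright in its dish with the rod still out, and the job is handed in at about 26 s of the 54 s; I judged the rod by eye and did not measure it.

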